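# Fetch the hanging stir bar canister out of a tall tank with the hook rod

### The job

Take the hook rod by its handle out of its stand and, with its hook and never with the fingers, lift the small steel canister out of the tall clear tank and set it down gently and upright in the middle of the white heat pad; then unhook and hang the rod back in its stand as it was. The tank is glass, so feel your way down with the hook and never press or pull hard on the tank or the canister, and leave the other things where they are.

Things in the scene. Friction and masses are not known exactly. Their poses are not given: they have to be found in the camera images.
- rod: Steel hook rod, 130 g, upright in its stand. Origin: centre of the underside of its guard plate (60 x 44 x 4 mm), z up. Below the plate a sleeve (11 mm round, 40 mm long) at x = -9 mm holds a 6 mm round shaft ending in a J hook, lowest face at z = -L. The shaft telescopes, very stiffly (60 N): L differs each time, 105 to 135 mm, and is not measured: find it by touch or sight.
- rod_grip (a point): Middle of the rod's black handle, on its axis, 30 mm above the rod's origin, same axes. The handle is 22 mm in x, 18 mm in y, from z = 4 to 60 mm over the rod's origin. Hook below it: shaft at x = -9 mm, a 6 mm thick bottom bar to x = +9 mm where a tip turns up, its top 14 mm over the hook's lowest face; outer faces x = +-12 mm, the bowl 12 mm wide, centred under the handle.
- stand: Rod stand, fixed. Origin under its centre, on the shelf. Foot 110 x 90 x 10 mm, four thin legs, open sides, top plate 100 x 80 mm, upper face 140 mm up, with a 40 (x) by 28 mm (y) through hole at its centre. The rod hangs with its guard plate lying on the top plate: rod origin at stand x = 0, y = 0, z = 140 mm within about 3 mm, same axes, hook down through the hole.
- tank: Tall clear glass tank, fixed, open top, rim 138 mm up. Origin on the shelf straight under the middle of the hanging canister (not of the tank). Inside: x -46 to +28 mm, y +-30 mm; walls 4 mm thick. At y = +-20 to +-30 mm stand two brackets, each with a notch open at the top: floor 31 mm up, x = -8 to +8 mm, its prongs (to x = +-14 mm) 41 mm up.
- tank_step (a point): Middle of the flat top of a white step inside the tank, 40 mm above the shelf, at tank x = -33, y = 0; axes as the tank's. The step fills tank x = -46 to -19.5 mm over the full width. A hook standing on the step, tip towards +x, can be slid in +x: its tip then passes 4 mm below the bail of the hanging canister and its bar 2 mm over the canister's flat top.
- canister: Steel stir bar canister, 100 to 170 g. Origin: centre of its underside, z up. Round, 34 mm diameter, 24 mm high, flat top; two flat ears along y, 12 mm wide, undersides 17 mm up, ends at y = +-27 mm. At the start it hangs by the ears in the tank's notches, loose in them, same axes as the tank, underside 14 mm above the shelf, flat top 38 mm up; it comes out straight up.
- bail (a point): Middle of the top of the canister's rigid arched bail (5 mm round wire in the canister's y-z plane), on the wire's axis, 46.5 mm above the canister's origin. Legs at y = +-13 mm, straight top part y = -6 to +6 mm; its underside is 44 mm above the canister's origin, 20 mm above the flat top, 58 mm above the shelf at the start.
- pad: White ceramic heat pad, fixed, 110 x 110 x 12 mm, origin under its centre on the shelf.
- flask: Bystander, clear Erlenmeyer flask, 82 mm diameter, 130 mm high, origin under its centre.
- glass_lid: Bystander, round glass lid lying on the shelf, 84 mm diameter, 30 mm high with its knob, origin under its centre.
- beaker: Bystander, glass beaker, 64 mm diameter, 85 mm high, origin under its centre.
- jar: Bystander, amber jar, 60 mm diameter, 100 mm high, origin under its centre.
- reagent: Bystander, white plastic bottle, 54 mm diameter, 140 mm high, origin under its centre.
- spatula: Bystander, thin steel lab spatula, 160 mm long, lying flat, origin under its middle.
Mind the look-alikes: they are no part of the job. Several things have the shape of the canister; the one meant has the colours described above.

How it is judged:
On the way, in this order (a step that is already met when the one before it is completed fails the run):
1. the canister hangs on the rod's hook, lifted clear of the notches in the tank (contact force between rod and canister above 0.3 N and z of canister in the frame of tank above 0.05 m and horizontal distance between canister and tank below 0.03 m), for 0.1 s.
2. the canister stands upright near the middle of the pad, free of the hook (horizontal distance between canister and pad below 0.03 m and z of canister in the frame of pad between 0.009 and 0.015 m and angle between canister's own z axis and vertical below 0.12 rad and contact force between rod and canister below 0.05 N and linear speed of canister below 0.02 m/s), for 0.2 s.
At the end, for the whole second after the job is handed in: The canister stands upright (within 0.12 rad) and at rest on the pad, its centre within 30 mm of the pad's centre, the rod not touching it; the rod hangs in its stand, guard plate down on the top plate (within 4 mm in height, 0.08 rad of upright, within 18 mm of the stand's centre), at rest (all of step 2 and z of rod in the frame of stand between 0.136 and 0.144 m and angle between rod's own z axis and vertical below 0.08 rad and horizontal distance between rod and stand below 0.018 m and linear speed of rod below 0.02 m/s).
It fails at once if the rod presses on the tank with more than 15 N (contact force between rod and tank above 15 N).
It fails at once if the canister is forced against the tank with more than 15 N (contact force between canister and tank above 15 N).
It fails at once if the rod presses or pulls on the canister with more than 15 N, or the canister is dropped or pressed on the pad with more than 18 N (contact force between rod and canister above 15 N or contact force between canister and pad above 18 N).
It fails at once if the fingers touch the canister (contact force between the fingers and canister above 0.3 N).
It fails at once if a bystander (flask, lid, beaker, jar, bottle or spatula) is shifted or knocked over (20 mm) (distance of any of flask, glass_lid, beaker, jar, reagent, spatula from where it was at the start of the episode above 0.02 m).
It also fails if it takes over 69 s, if anything falls off the work surface, if the arm or the gripper's body presses on something with over 40 N, if the wrist force passes 120 N, or if a joint passes its speed limit or range.

### The arm

A 6-joint arm with a two-finger parallel gripper is mounted at the origin on the work surface. World frame = base frame: x ahead of the robot, y to its left, z up, the work surface at z = 0. Lengths are in m, angles in rad, forces in N, time in s.
With the tool pointing down it reaches from about 0.375 to 0.9 m from the base axis. Payload 3.1 kg.
Tool frame: the origin (TCP) lies midway between the tips of the shut fingers; the grasp point (between the pads) lies 19 mm behind it (pinch_z is the distance from the TCP to the grasp point, in m); z points along the fingers, y is the line along which they close (so a half turn about z gives the same grasp; the last joint's range is limited). The gripper opens to 85 mm and grips with 20 to 120 N. Pads are 22 mm wide; open, the fingers measure 114 mm over their backs; the gripper's body (76 mm by 85 mm) begins 54 mm behind the grasp point. The pads swing forward as they close: fully open they stand 13 mm farther back than shut.
Start: joints at [-1.444, 0.527, 1.433, -0, 1.181, -0.178], TCP at [0.188, -0.596, 0.198] pointing down, gripper open.
Joint ranges: [-3.08, 3.08], [-0.75, 2.2], [0.22, 2.44], [-1.43, 4.57], [0, 2.65], [-2.85, 2.85]. Speed limits (rad/s): [2.79, 2.79, 3.14, 3.14, 3.14, 3.14].

### API

Orientations are given as a unit quaternion [x, y, z, w].
In Python, from station import sense, snapshot, camera_params, sign_off, pinch_z gives the robot as it stands. The module is installed in compiled form; this text tells all that it offers.
- The arm moves only by the shell command python3 -m handwheel 'ROWS' [FORCE]. ROWS is JSON, a list that holds one entry, the list of rows, each a list of 7 numbers: the turn, a rotation vector about the tool's x, y, z in degrees, then the shift along the tool's x, y, z in m, then the opening, from 0 (shut) to 1 (fully open). A call has 1 to 20 rows; each row shifts and turns the commanded pose from where the row before left it, along the tool's axes as they then stand; what a row does not reach is not made up. A row lasts 1/8 s, in which the tool goes at most 62.5 mm and 10.7 degrees, less where a joint would pass 70% of its speed; a pose out of reach is approached as far as the arm can. A call with a gripper value outside its range is refused whole. The fingers move at their own pace and stop on an object; FORCE is the grip in N (left out, the last holds). Time passes only in rows, so rows that do not move let the fingers close. It gives the time, the measured TCP pose, the force, the opening and the grip force at its end, in the units of the state.
- sense(): the state, without advancing time (a new reading comes with each control period).
- snapshot(name): name is "scene" or "top" or "wrist"; returns the picture (420x560x3 uint8, red, green, blue); there is no depth.
- camera_params(name): a dict with "fx", "fy", "cx", "cy" (pixels), "world_to_cam" (4x4, takes a point from world to camera coordinates); the wrist camera has in their place "mount" (4x4, takes a point from camera to tool coordinates, whose origin is the TCP and whose axes are the flange's). Camera axes: x right, y down, z forward; pixel columns grow to the right and rows downward; lengths in m; the calibration is good to about 2 mm. A picture is of the moment at which its call begins: read the wrist's pose just before it. camera_params takes no time and is no camera call.
- sign_off(): hands the job in; it is judged then, once.
The state is a dict: "t": time; "q": joint angles; "qd": joint speeds; "tau": joint torques, N m; "tcp_pos": TCP position; "tool_rot": TCP orientation; "force": force on the tool from outside, world axes, zero at the start; "ft_torque": the same for the moment, N m; "finger_gap": opening from 0.0 (shut) to 1.0 (fully open); "gripper_force": force on a finger pad.
Only numpy, scipy, OpenCV 4.12 (cv2) and the standard library are available. Lean on these libraries where they do the work, as an engineer would, in place of code of your own. Each camera call takes 0.05 s, during which the arm holds its last target. There are 200 camera calls.

## Working session

There is one attempt and no reset: what is moved stays moved. The work goes in short steps, Python scripts to look and compute and a shell command to move; the robot and the scene stay as the last step left them, time stands still between calls to the robot, and variables do not carry over. Pictures are saved under pics/ and viewed, at most 12 in all, crops included, and the job is handed in when it is done.

```bash
mkdir -p pics; ls; python3 - <<'E'
from station import *
import cv2,json
for n in ("scene","top"):
    cv2.imwrite(f"pics/{n}0.png",snapshot(n)[:,:,::-1])
    p=camera_params(n);print(n,p)
print(camera_params("wrist"),pinch_z if not callable(pinch_z) else pinch_z());print(sense())
E
```

```text
pics
scene {'fx': 380.83607072546755, 'fy': 380.83607072546755, 'cx': 281.3066251583108, 'cy': 214.63003454198906, 'world_to_cam': array([[-0.47040403,  0.88215046, -0.02303524,  0.26569434],
       [ 0.53012746,  0.26162784, -0.80654556, -0.19962144],
       [-0.70546787, -0.3916139 , -0.59072297,  1.3550084 ],
       [ 0.        ,  0.        ,  0.        ,  1.        ]])}
top {'fx': 440.72132203375696, 'fy': 440.72132203375696, 'cx': 274.1563647896762, 'cy': 210.71591395235825, 'world_to_cam': array([[-0.00737757, -0.99989562,  0.01242235, -0.00390327],
       [-0.98560628,  0.00517282, -0.1689778 ,  0.57811565],
       [ 0.16889591, -0.01349019, -0.98554157,  1.05403299],
       [ 0.        ,  0.        ,  0.        ,  1.        ]])}
{'fx': 373.56163672648336, 'fy': 373.56163672648336, 'cx': 284.5053136703102, 'cy': 209.76465939524957, 'mount': array([[ 1.95189158e-04, -9.66133408e-01, -2.58043018e-01,
         6.54384668e-02],
       [ 9.99999036e-01, -1.66112282e-04,  1.37835775e-03,
         8.08101522e-04],
       [-1.37454159e-03, -2.58043039e-01,  9.66132445e-01,
        -1.76302906e-01],
       [ 0.00000000e+00,  0.00000000e+00,  0.00000000e+00,
         1.00000000e+00]])} 0.0187
{'t': 0.1, 'q': array([-1.44448480e+00,  5.28395829e-01,  1.43375402e+00, -3.71493657e-05,
        1.18143265e+00, -1.78497643e-01]), 'qd': array([-7.92202527e-04, -1.00547441e-03, -3.30480809e-03,  3.25540013e-05,
       -8.97177060e-04, -7.20668726e-04]), 'tau': array([ 1.03823547e-04, -4.43304205e+01, -1.78585911e+01, -3.36399553e-04,
        3.86817061e-03,  4.05991912e-06]), 'tcp_pos': array([ 0.18749703, -0.59546822,  0.19662406]), 'tool_rot': array([ 9.88407321e-01,  1.51822193e-01,  8.78609776e-06, -9.95031415e-04]), 'force': array([-0.71141893, -0.06677589, -1.13209147]), 'ft_torque': array([ 0.06280508, -0.02203483,  0.03209381]), 'gripper_force': 0.0, 'finger_gap': 1.0019134357010917}
```

View pics/scene0.png

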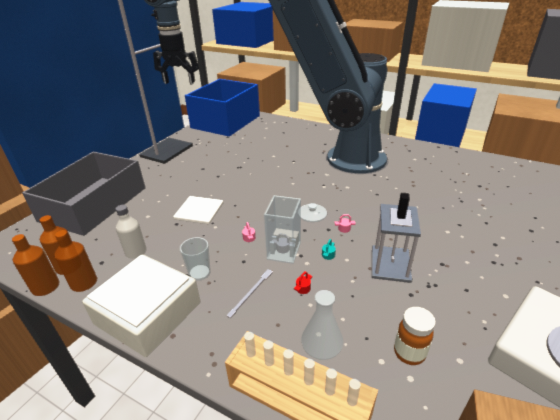

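View pics/top0.png

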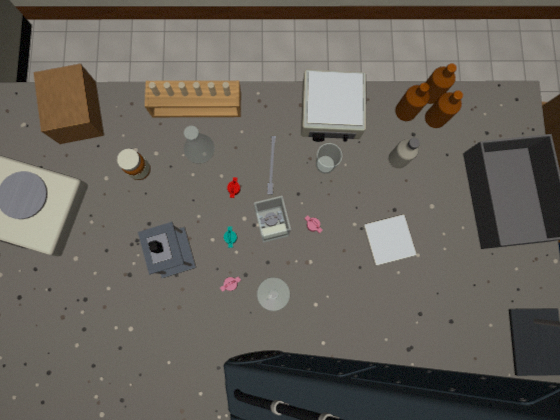

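```bash
python3 - <<'E'
import cv2,numpy as np
T=cv2.imread('pics/top0.png');S=cv2.imread('pics/scene0.png')
def c(I,x,y,w,h,k): 
    o=cv2.resize(I[y:y+h,x:x+w],None,fx=k,fy=k,interpolation=cv2.INTER_CUBIC)
    for i in range(0,w,10): cv2.line(o,(i*k,0),(i*k,6 if i%50 else 14),(0,255,255),1)
    for i in range(0,h,10): cv2.line(o,(0,i*k),(6 if i%50 else 14,i*k),(0,255,255),1)
    return o
r1=np.hstack([c(T,240,180,66,75,4),c(T,130,215,66,75,4),c(T,358,205,66,75,4)])
r2=np.hstack([c(S,250,190,66,75,4),c(S,365,190,66,75,4)[:, :264],c(S,365,215,66,75,4)])
cv2.imwrite('pics/crop1.png',np.vstack([r1,r2])[:600])
E
```

```text
(no output)
```

View pics/crop1.png

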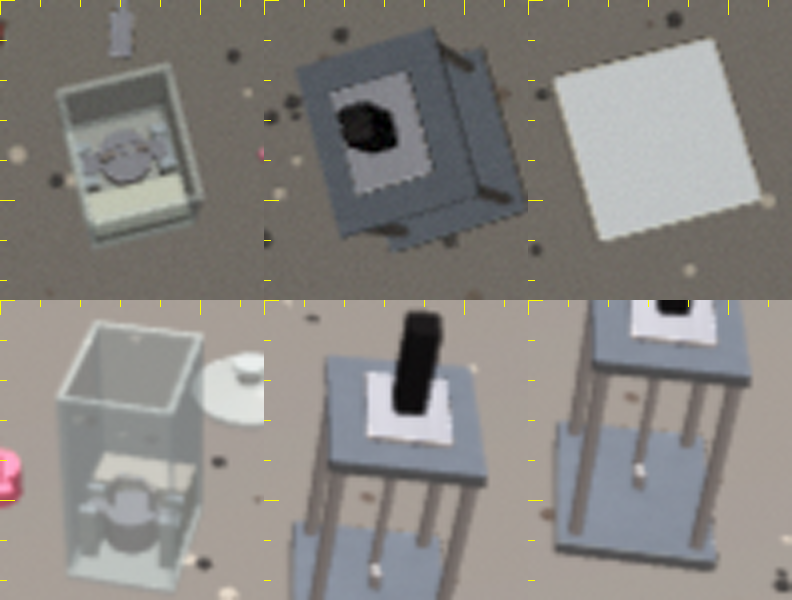

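```bash
cat > h.py <<'E'
import numpy as np,cv2
from station import *
from scipy.optimize import least_squares
from scipy.spatial.transform import Rotation as R
P={n:camera_params(n) for n in("scene","top","wrist")}
def w2c(n,s=None):
    if n!="wrist": return P[n]["world_to_cam"]
    T=np.eye(4);T[:3,:3]=R.from_quat(s["tool_rot"]).as_matrix();T[:3,3]=s["tcp_pos"]
    return np.linalg.inv(T@P[n]["mount"])
def proj(n,p,M=None):
    p=np.atleast_2d(p);M=w2c(n) if M is None else M
    c=p@M[:3,:3].T+M[:3,3];k=P[n]
    return np.c_[k["fx"]*c[:,0]/c[:,2]+k["cx"],k["fy"]*c[:,1]/c[:,2]+k["cy"]]
def pose(x,l):
    c,s=np.cos(x[2]),np.sin(x[2]);l=np.asarray(l,float)
    return np.c_[x[0]+c*l[:,0]-s*l[:,1],x[1]+s*l[:,0]+c*l[:,1],l[:,2]]
def fit(obs,x0):  # obs: list of (cam,M,local pts,pixels)
    f=lambda x:np.concatenate([(proj(n,pose(x,l),M)-np.array(p)).ravel() for n,M,l,p in obs])
    r=least_squares(f,x0,loss="soft_l1");return r.x,f(r.x).reshape(-1,2)
def ray(n,px,z,M=None):
    M=w2c(n) if M is None else M;k=P[n]
    d=M[:3,:3].T@[(px[0]-k["cx"])/k["fx"],(px[1]-k["cy"])/k["fy"],1];o=-M[:3,:3].T@M[:3,3]
    return o+d*(z-o[2])/d[2]
E
python3 - <<'E'
from h import *
A=np.array
cr=lambda L,ox,oy,cx,cy:[(ox+(a-cx)/4,oy+(b-cy)/4) for a,b in L]
print("cam",[-P[n]["world_to_cam"][:3,:3].T@P[n]["world_to_cam"][:3,3] for n in("top","scene")])
# pad
c=[(55,55),(55,-55),(-55,-55),(-55,55)]
L=lambda c,z:[(a/1e3,b/1e3,z/1e3) for a,b in c]
pp=cr([(555,78),(714,38),(764,200),(603,242)],358,205,528,0)
print("pad",fit([("top",None,L(c,12),pp)],[.4,-.3,.2]))
# stand plate + guard
c=[(50,40),(50,-40),(-50,40)]
t=cr([(297,70),(433,28),(342,238)],130,215,264,0)
g=[(30,22),(30,-22),(-30,-22),(-30,22)]
tg=cr([(330,93),(405,72),(432,175),(357,195)],130,215,264,0)
print([ray("top",p,.14)[:2].round(4) for p in t]);
print("stand",fit([("top",None,L(c,140),t)],[.4,.2,.2]))
print("guard",fit([("top",None,L(g,144),tg)],[.4,.2,.2]))
sc=cr([(327,357),(470,366),(486,472),(327,462)],365,190,264,300)
print("scene plate",[ray("scene",p,.14)[:2].round(4) for p in sc])
# tank
t=cr([(57,92),(170,66),(203,198)],240,180,0,0)
print("tank rim top",[ray("top",p,.138)[:2].round(4) for p in t])
s=cr([(97,322),(203,336),(178,412),(60,400)],250,190,0,300)
print("tank rim scene",[ray("scene",p,.138)[:2].round(4) for p in s])
c=[(32,34),(32,-34),(-50,-34),(-50,34)]
print("tank",fit([("top",None,L(c[:3],138),t)],[.45,0,.2]))
k={'scene':s}
print("tank2",fit([("top",None,L(c[:3],138),t),("scene",None,L([c[3],c[0],c[1],c[2]],138),[s[1],s[2],s[3],s[0]])],[.45,0,.2]))
# canister centre in top
print("can", ray("top",(240+130/4,180+155/4),.038), ray("scene",(250+130/4,190+210/4),.038))
E
```

```text
cam [array([0.39174376, 0.00732575, 1.13653053]), array([1.18672339, 0.34848427, 0.64555114])]
pad (array([ 0.50738864, -0.30703425,  0.24319487]), array([[-0.51098756, -0.15128748],
       [ 0.32951305, -0.49369242],
       [ 0.55372948,  0.18438925],
       [-0.36000536,  0.40735789]]))
[array([0.5141, 0.3021]), array([0.5377, 0.226 ]), array([0.4196, 0.2729])]
stand (array([0.47844828, 0.24933543, 0.29882116]), array([[-0.08239156, -0.17725187],
       [ 0.08144314, -0.14941934],
       [ 0.00181498,  0.32584134]]))
guard (array([0.47742989, 0.2523458 , 0.28108657]), array([[-0.00685461,  0.11783942],
       [ 0.25529977, -0.12832337],
       [ 0.08663847, -0.30530689],
       [-0.34181126,  0.31246845]]))
scene plate [array([0.4454, 0.2004]), array([0.4186, 0.2754]), array([0.5118, 0.3037]), array([0.5401, 0.2279])]
tank rim top [array([0.5811, 0.0394]), array([ 0.5961, -0.0259]), array([ 0.5192, -0.0439])]
tank rim scene [array([ 0.5189, -0.0403]), array([0.5044, 0.0239]), array([0.5788, 0.0443]), array([ 0.5981, -0.0204])]
tank (array([ 5.58275075e-01, -1.68828619e-04,  2.32406977e-01]), array([[-0.38418973, -0.18443024],
       [-0.00416639, -0.47966234],
       [ 0.38618891,  0.73807565]]))
tank2 (array([0.55796573, 0.00199689, 0.24381896]), array([[-1.43902268,  0.150186  ],
       [-1.13319009, -0.46652304],
       [-0.36050485,  0.65436833],
       [ 0.18625183, -0.76253476],
       [-1.06180896,  0.29673953],
       [-0.91715475, -0.54987259],
       [-0.75747128, -0.53430117]]))
can [ 0.55947484 -0.00338321  0.038     ] [0.56203669 0.00282839 0.038     ]
```

```bash
python3 - <<'E'
from h import *
print(proj("scene",[.478,.252,.17]).round(1),proj("scene",[.478,.252,.2]).round(1))
for y in(.29,.29+np.pi):
  for z in(.1,.06,.03,.02,.01): print(round(y,2),z,proj("scene",pose([.478,.251,y],[(-.009,0,z),(.009,0,z)])).round(1).ravel())
S=cv2.imread('pics/scene0.png')
cv2.imwrite('pics/crop2.png',cv2.resize(S[210:285,360:440],None,fx=8,fy=8,interpolation=cv2.INTER_CUBIC))
E
```

```text
[[401.9 206.5]] [[404.2 194.9]]
0.29 0.1 [396.2 229.4 396.5 234.3]
0.29 0.06 [393.6 242.8 393.8 247.8]
0.29 0.03 [391.7 252.3 391.9 257.4]
0.29 0.02 [391.  255.5 391.3 260.5]
0.29 0.01 [390.4 258.5 390.6 263.6]
3.43 0.1 [396.5 234.3 396.2 229.4]
3.43 0.06 [393.8 247.8 393.6 242.8]
3.43 0.03 [391.9 257.4 391.7 252.3]
3.43 0.02 [391.3 260.5 391.  255.5]
3.43 0.01 [390.6 263.6 390.4 258.5]
```

View pics/crop2.png

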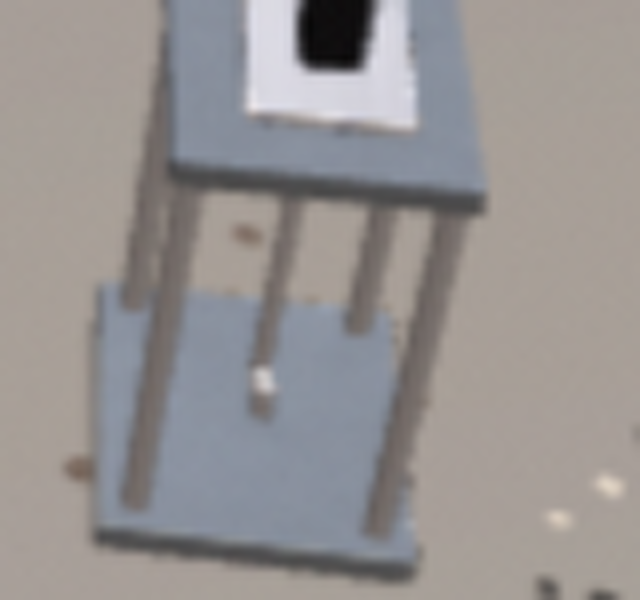

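```bash
python3 -m handwheel '[[[0,0,0,0,0,-0.045,1],[0,0,0,0.0442,-0.0314,-0.0225,1],[0,0,0,0.0442,-0.0314,-0.0225,1],[0,0,0,0.0442,-0.0314,0,1],[0,0,0,0.0442,-0.0314,0,1],[0,0,0,0.0442,-0.0314,0,1],[0,0,0,0.0442,-0.0314,0,1],[0,0,0,0.0442,-0.0314,0,1],[0,0,0,0.0442,-0.0314,0,1],[0,0,0.8,0.0197,-0.0522,0,1],[0,0,0,0.0197,-0.0522,0,1],[0,0,0,0.0197,-0.0522,0,1],[0,0,0,0.0197,-0.0522,0,1],[0,0,0,0.0197,-0.0522,0,1],[0,0,0,0.0197,-0.0522,0,1],[0,0,0,0.0197,-0.0522,0,1],[0,0,0,0.0197,-0.0522,0,1],[0,0,0,0,0,0,1],[0,0,0,0,0,0,1]]]' 60
python3 - <<'E'
from h import *
s=sense();I=snapshot("wrist");cv2.imwrite("pics/w1.png",I[:,:,::-1]);print(s)
M=w2c("wrist",s)
for p in pose([.478,.2515,.285],[(0,0,.2),(.011,.009,.2),(-.011,-.009,.2),(.03,.022,.144),(.03,-.022,.144),(-.03,.022,.144),(-.03,-.022,.144)]): print(proj("wrist",p,M).round(1))
E
```

```text
t: 2.48
tcp_pos: [0.4794, 0.1947, 0.287]
tool_rot: [0.989, 0.145, -0.001, 0.0]
force: [0.9, 0.9, 0.8]
finger_gap: 1.001
gripper_force: 0.0
{'t': 2.475, 'q': array([ 1.69910854e-01,  2.81413263e-01,  1.57996842e+00, -6.45391441e-04,
        1.28155472e+00,  1.44914617e+00]), 'qd': array([-0.03210541, -0.00981485,  0.00724986,  0.00064322,  0.00101838,
        0.00296976]), 'tau': array([ 8.28400925e-01, -3.36503220e+01, -1.92883819e+01,  5.28682396e-02,
       -5.14525265e-03,  1.71325337e-03]), 'tcp_pos': array([0.47942554, 0.19466701, 0.28702706]), 'tool_rot': array([ 9.89379152e-01,  1.45355931e-01, -6.64218610e-04,  3.25350162e-04]), 'force': array([0.92534271, 0.85225259, 0.77876118]), 'ft_torque': array([-0.06123333,  0.01610179,  0.06001281]), 'gripper_force': 0.0, 'finger_gap': 1.0008766607770376}
[[206.2 182.8]]
[[192.7 167.4]]
[[219.3 197.9]]
[[191.6 134.8]]
[[244.1 135.2]]
[[195.5 204.1]]
[[245.5 204.4]]
```

View pics/w1.png

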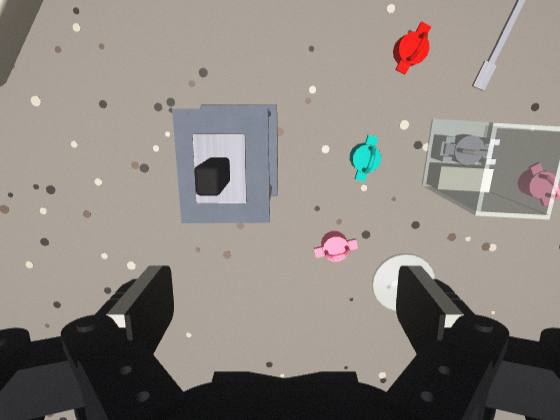

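```bash
python3 -m handwheel '[[[0,0,0.3,0.015,-0.0548,0,1],[0,0,0,0,0,0,1],[0,0,0,0,0,0,1],[0,0,0,0,0,0.03,1],[0,0,0,0,0,0.03,1],[0,0,0,0,0,0.03,1],[0,0,0,0,0,0.024,1],[0,0,0,0,0,0.02,1],[0,0,0,0,0,0,1],[0,0,0,0,0,0,1]]]' 60
python3 -m handwheel '[[[0,0,0,0,0,0,0],[0,0,0,0,0,0,0],[0,0,0,0,0,0,0],[0,0,0,0,0,0,0],[0,0,0,0,0,0,0],[0,0,0,0,0,0,0]]]' 70
```

```text
t: 3.78
tcp_pos: [0.4795, 0.2509, 0.1543]
tool_rot: [0.99, 0.142, 0.001, -0.0]
force: [-0.4, 0.4, 0.0]
finger_gap: 1.004
gripper_force: 0.0
t: 4.53
tcp_pos: [0.4788, 0.2521, 0.154]
tool_rot: [0.99, 0.142, 0.0, -0.0]
force: [-1.3, 1.4, 4.3]
finger_gap: 0.188
gripper_force: 70.9
```

```bash
python3 -m handwheel '[[[0,0,0,0,0,-0.01,0],[0,0,0,0,0,-0.02,0],[0,0,0,0,0,-0.02,0],[0,0,0,0,0,-0.02,0],[0,0,0,0,0,-0.02,0],[0,0,0,0,0,-0.02,0],[0,0,0,0,0,-0.02,0],[0,0,0,0,0,-0.02,0],[0,0,0,0,0,-0.01,0],[0,0,0,0,0,0,0],[0,0,0,0,0,0,0],[0,0,0,0,0,0,0],[0,0,0,0,0,0,0]]]'
python3 - <<'E'
from h import *
s=sense();print(s["tcp_pos"],s["force"],s["tool_rot"])
I=snapshot("wrist")[:,:,::-1];S=snapshot("scene")[:,:,::-1]
cv2.imwrite("pics/s2f.png",S);cv2.imwrite("pics/w2f.png",I)
c=s["tcp_pos"]; u,v=proj("scene",[c[0],c[1],.23])[0].astype(int);print(u,v)
k=4;x0,y0=u-50,v-75
A=cv2.resize(S[y0:y0+150,x0:x0+100],None,fx=k,fy=k,interpolation=cv2.INTER_CUBIC)
B=cv2.resize(I[:,380:560] if 0 else I,(400,300));B=np.vstack([B,np.zeros((300,400,3),np.uint8)])
cv2.imwrite("pics/c2.png",np.hstack([A,B]));print(x0,y0)
E
```

```text
t: 6.15
tcp_pos: [0.4784, 0.2516, 0.3129]
tool_rot: [0.99, 0.142, -0.001, 0.0]
force: [-0.8, 0.4, -3.1]
finger_gap: 0.188
gripper_force: 70.2
[0.47836021 0.2515842  0.31290165] [-0.82326413  0.43976089 -3.05875132] [ 9.89820803e-01  1.42317922e-01 -6.14644563e-04  9.98890380e-05]
406 182
356 107
```

View pics/c2.png

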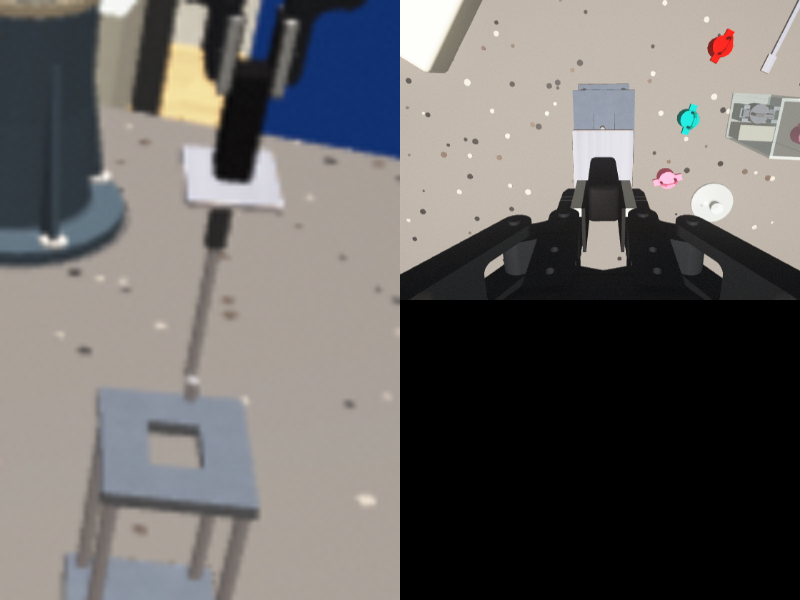

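```bash
python3 - <<'E'
from h import *
s=sense();x,y=s["tcp_pos"][:2]
for z in(.17,.175,.18,.185): print(z,proj("scene",pose([x,y,.285],[(.012,0,z),(.009,0,z+.014)])).round(2).ravel())
for z in(.295,.3,.305): print(z,proj("scene",pose([x,y,.285],[(.03,-.022,z),(.03,.022,z)])).round(2).ravel())
# refine tank from wrist image: canister etc
M=w2c("wrist",s)
for nm,p in dict(can=(0,0,.038),cr=(.017,0,.038),cl=(-.017,0,.038),e1=(0,.027,.034),e2=(0,-.027,.034),st1=(-.0195,.03,.04),st2=(-.0195,-.03,.04),st3=(-.046,.03,.04),r1=(.032,.034,.138),r2=(-.05,.034,.138),b1=(.032,.034,0),b2=(-.05,.034,0)).items(): print(nm,proj("wrist",pose([.558,.0,.24],[p]),M).round(1))
I=cv2.imread("pics/w2f.png");cv2.imwrite("pics/c3.png",cv2.resize(I[115:235,440:560],None,fx=5,fy=5,interpolation=cv2.INTER_CUBIC))
E
```

```text
0.17 [401.92 209.81 402.95 203.59]
0.175 [402.31 207.88 403.34 201.63]
0.18 [402.7  205.95 403.74 199.65]
0.185 [403.09 204.   404.14 197.67]
0.295 [401.17 160.61 425.35 162.41]
0.3 [401.6  158.26 425.88 160.04]
0.305 [402.03 155.9  426.42 157.65]
can [[501.4 161.3]]
cr [[504.2 147.1]]
cl [[498.7 175.2]]
e1 [[477.6 159.8]]
e2 [[521.5 161.8]]
st1 [[474.7 176.4]]
st2 [[523.6 178.6]]
st3 [[470.9 197.6]]
r1 [[532.4 139.5]]
r2 [[514.3 223.9]]
b1 [[463.4 131.3]]
b2 [[453.  193.6]]
```

View pics/c3.png

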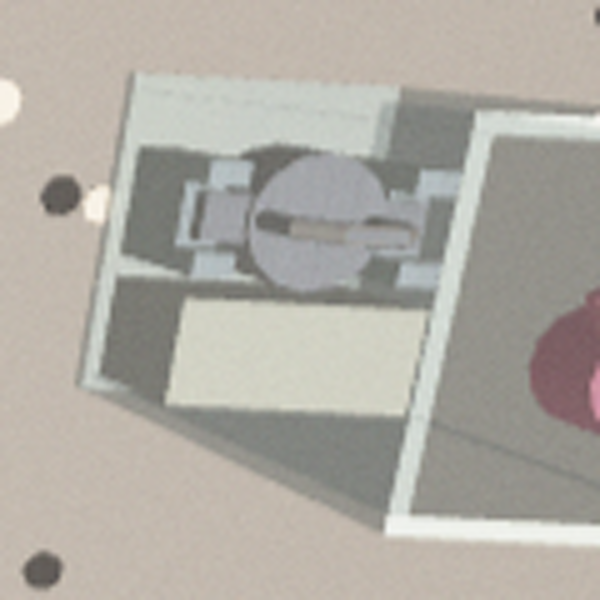

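```bash
python3 -m handwheel '[[[0,0,0,-0.002,0.02,0,0],[0,0,0,-0.003,0.036,0,0],[0,0,0,-0.003,0.036,0,0],[0,0,0,-0.003,0.036,0,0],[0,0,0,-0.003,0.036,0,0],[0,0,0,-0.003,0.036,0,0],[0,0,0,-0.003,0.036,0,0],[0,0,0,-0.002,0.02,0,0],[0,0,2.6,0,0.008,0,0],[0,0,0,0,0,0,0],[0,0,0,0,0,0,0],[0,0,0,0,0,0,0]]]'
python3 - <<'E'
from h import *
s=sense();print(s["tcp_pos"],s["force"],s["tool_rot"])
I=snapshot("wrist")[:,:,::-1];S=snapshot("scene")[:,:,::-1];T=snapshot("top")[:,:,::-1]
for n,i in zip("wst",(I,S,T)): cv2.imwrite(f"pics/{n}3f.png",i)
A=cv2.resize(S[130:280,240:340],None,fx=4,fy=4,interpolation=cv2.INTER_CUBIC)
B=cv2.resize(I[0:420],(400,300))
C=cv2.resize(T[180:255,235:335],None,fx=4,fy=4,interpolation=cv2.INTER_CUBIC)
cv2.imwrite("pics/c4.png",np.hstack([A,np.vstack([B,C])]))
E
```

```text
t: 7.75
tcp_pos: [0.5317, -0.0069, 0.3136]
tool_rot: [0.993, 0.12, -0.0, -0.0]
force: [0.3, -0.0, -1.0]
finger_gap: 0.186
gripper_force: 70.2
[ 0.53165948 -0.00685228  0.31356553] [ 0.30350107 -0.00561869 -0.96835402] [ 9.92713700e-01  1.20496833e-01 -1.47722204e-05 -1.53816317e-04]
```

View pics/c4.png

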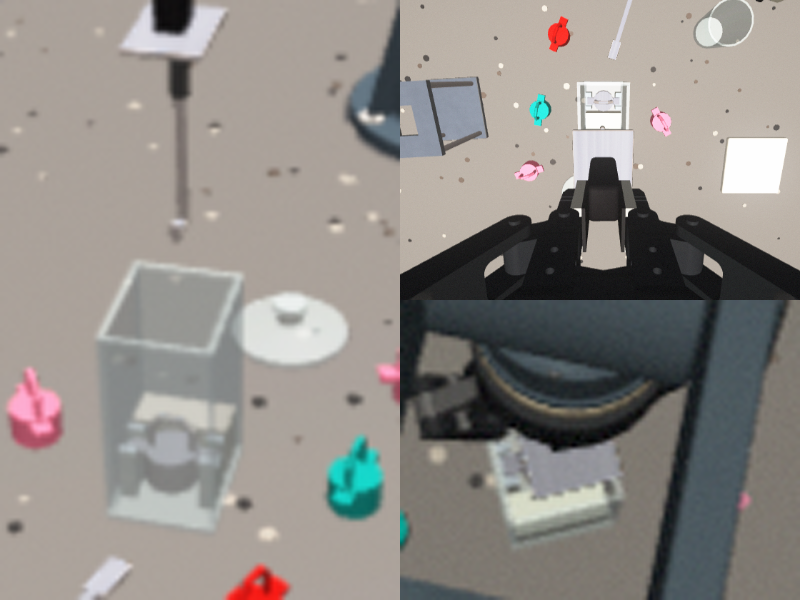

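```bash
python3 - <<'E'
from h import *
s=sense();x,y=s["tcp_pos"][:2];M=w2c("wrist",s)
print(proj("scene",pose([x,y,.24],[(.012,0,.1775),(.009,0,.1915)])).round(2))
print("guard",proj("scene",pose([x,y,.24],[(.03,-.022,.3016),(.03,.022,.3016)])).round(2), "obs (270,143.5?),(290,145)")
print("rim",proj("scene",pose([.559,-.001,.24],[(-.05,-.034,.138),(-.05,.034,.138),(.032,.034,.138),(.032,-.034,.138)])).round(1),"obs 273.75,195.75 300.75,198.25 293,217.5 265,214.5")
print("wr",proj("wrist",pose([.559,-.001,.24],[(0,0,.038),(-.017,0,.038),(.017,0,.038),(0,.017,.038),(0,-.017,.038),(.032,.034,.138),(.032,-.034,.138)]),M).round(1))
g=pose([x,y,.24],[(.03,.022,.3056),(.03,-.022,.3056)]);print("guard wr",proj("wrist",g,M).round(1))
I=cv2.imread("pics/w3f.png");cv2.imwrite("pics/c5.png",cv2.resize(I[100:190,235:335],None,fx=6,fy=6,interpolation=cv2.INTER_CUBIC))
E
```

```text
[[282.22 190.14]
 [282.42 184.22]]
guard [[268.45 142.73]
 [289.2  144.63]] obs (270,143.5?),(290,145)
rim [[272.3 194.9]
 [299.7 198.2]
 [292.  218.2]
 [262.7 214.3]] obs 273.75,195.75 300.75,198.25 293,217.5 265,214.5
wr [[283.7 142.6]
 [283.7 156.9]
 [283.7 128. ]
 [269.5 142.6]
 [297.9 142.6]
 [246.4 116.3]
 [320.8 116.4]]
guard wr [[238.6 183.3]
 [326.4 183.4]]
```

View pics/c5.png

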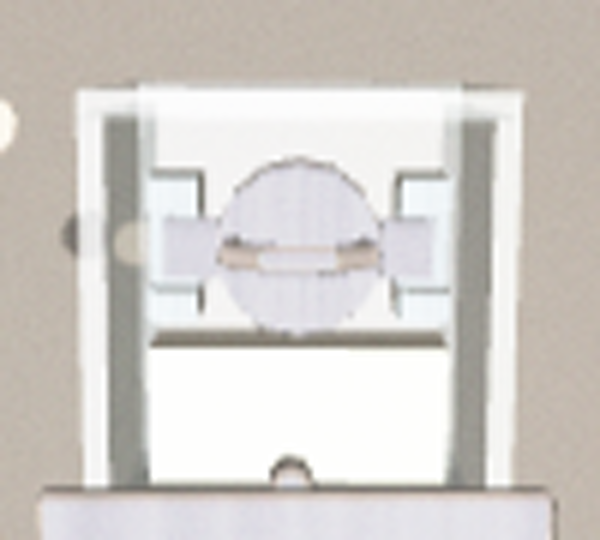

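```bash
python3 -m handwheel '[[[0,0,0,0,0.0007,0.01,0],[0,0,0,0,0,0.015,0],[0,0,0,0,0,0.015,0],[0,0,0,0,0,0.015,0],[0,0,0,0,0,0.015,0],[0,0,0,0,0,0.015,0],[0,0,0,0,0,0.015,0],[0,0,0,0,0,0.012,0],[0,0,0,0,0,0.008,0],[0,0,0,0,0,0.005,0],[0,0,0,0,0,0,0],[0,0,0,0,0,0,0],[0,0,0,0,0,0,0]]]'
python3 -m handwheel '[[[0,0,0,0,0,0.002,0],[0,0,0,0,0,0.002,0],[0,0,0,0,0,0.002,0],[0,0,0,0,0,0.0,0],[0,0,0,0,0,0,0]]]'
```

```text
t: 9.52
tcp_pos: [0.5324, -0.0086, 0.189]
tool_rot: [0.993, 0.12, 0.001, 0.0]
force: [-0.4, -0.3, -1.1]
finger_gap: 0.192
gripper_force: 70.2
t: 10.15
tcp_pos: [0.5321, -0.0085, 0.1825]
tool_rot: [0.993, 0.12, -0.0, 0.0]
force: [-0.0, 0.1, -1.0]
finger_gap: 0.185
gripper_force: 70.2
```

```bash
for i in 1; do python3 -m handwheel '[[[0,0,0,0,0,0.001,0],[0,0,0,0,0,0.001,0],[0,0,0,0,0,0,0]]]'; done
python3 -m handwheel '[[[0,0,0,0,0,0.001,0],[0,0,0,0,0,0,0]]]'
python3 -m handwheel '[[[0,0,0,0,0,0.001,0],[0,0,0,0,0,0,0]]]'
```

```text
t: 10.52
tcp_pos: [0.532, -0.0085, 0.1804]
tool_rot: [0.993, 0.12, -0.0, -0.0]
force: [-0.5, 0.3, -1.5]
finger_gap: 0.187
gripper_force: 70.2
t: 10.78
tcp_pos: [0.532, -0.0085, 0.1794]
tool_rot: [0.993, 0.12, -0.0, -0.0]
force: [-0.0, 0.2, -2.1]
finger_gap: 0.188
gripper_force: 70.2
t: 11.02
tcp_pos: [0.532, -0.0085, 0.1784]
tool_rot: [0.993, 0.12, -0.0, -0.0]
force: [-0.2, -0.3, -0.9]
finger_gap: 0.187
gripper_force: 70.2
```

```bash
python3 -m handwheel '[[[0,0,0,0,0,0.001,0],[0,0,0,0,0,0,0]]]'|grep -E 'tcp|force:'
python3 -m handwheel '[[[0,0,0,0,0,0.001,0],[0,0,0,0,0,0,0]]]'|grep -E 'tcp|force:'
```

```text
tcp_pos: [0.5324, -0.0086, 0.1779]
force: [-0.5, 0.9, 2.8]
gripper_force: 70.6
tcp_pos: [0.533, -0.0087, 0.1778]
force: [-1.4, 0.2, 7.5]
gripper_force: 71.2
```

```bash
python3 -m handwheel '[[[0,0,0,0,0,-0.0015,0],[0,0,0,0,0,-0.0013,0],[0,0,0,0,0,0,0]]]'|grep -E 'tcp|force:'
python3 -m handwheel '[[[0,0,0,0.003,0,0,0],[0,0,0,0.003,0,0,0],[0,0,0,0.003,0,0,0],[0,0,0,0.003,0,0,0],[0,0,0,0,0,0,0]]]'|grep -E 'tcp|force:'
```

```text
tcp_pos: [0.5318, -0.0085, 0.179]
force: [0.0, 0.7, -1.5]
gripper_force: 70.2
tcp_pos: [0.544, -0.0056, 0.1793]
force: [-0.1, -0.6, -1.2]
gripper_force: 70.2
```

```bash
python3 -m handwheel '[[[0,0,0,0.003,0,0,0],[0,0,0,0.003,0,0,0],[0,0,0,0,0,0,0]]]'|grep -E 'tcp|force:'
python3 -m handwheel '[[[0,0,0,0.003,0,0,0],[0,0,0,0.002,0,0,0],[0,0,0,0,0,0,0]]]'|grep -E 'tcp|force:'
python3 -m handwheel '[[[0,0,0,0.003,0,0,0],[0,0,0,0.002,0,0,0],[0,0,0,0,0,0,0],[0,0,0,0,0,0,0]]]'|grep -E 'tcp|force:'
```

```text
tcp_pos: [0.5499, -0.0042, 0.1794]
force: [-0.3, -0.5, -0.9]
gripper_force: 70.2
tcp_pos: [0.5546, -0.003, 0.1793]
force: [0.0, -0.8, -0.9]
gripper_force: 70.2
tcp_pos: [0.5592, -0.0018, 0.1792]
force: [0.3, -0.2, -0.5]
gripper_force: 70.2
```

```bash
python3 -m handwheel '[[[0,0,0,0,0,-0.003,0],[0,0,0,0,0,-0.003,0],[0,0,0,0,0,-0.003,0],[0,0,0,0,0,-0.001,0],[0,0,0,0,0,-0.001,0],[0,0,0,0,0,-0.001,0],[0,0,0,0,0,-0.001,0],[0,0,0,0,0,-0.001,0],[0,0,0,0,0,0,0],[0,0,0,0,0,0,0]]]'|grep -E 'tcp|force:'
python3 -m handwheel '[[[0,0,0,0,0,-0.002,0],[0,0,0,0,0,-0.002,0],[0,0,0,0,0,-0.002,0],[0,0,0,0,0,-0.002,0],[0,0,0,0,0,-0.002,0],[0,0,0,0,0,0,0],[0,0,0,0,0,0,0]]]'|grep -E 'tcp|force:'
python3 - <<'E'
from h import *
s=sense();print(s["t"],s["tcp_pos"],s["force"])
I=snapshot("wrist")[:,:,::-1];S=snapshot("scene")[:,:,::-1]
cv2.imwrite("pics/w6f.png",I);cv2.imwrite("pics/s6f.png",S)
A=cv2.resize(S[130:280,240:340],None,fx=4,fy=4,interpolation=cv2.INTER_CUBIC)
B=cv2.resize(I,(400,300));C=cv2.resize(I[80:200,200:360],None,fx=2.5,fy=2.5)
cv2.imwrite("pics/c6.png",np.hstack([A,np.vstack([B,C])]))
E
```

```text
tcp_pos: [0.5592, -0.0018, 0.1933]
force: [-0.7, 0.1, -2.6]
gripper_force: 70.1
tcp_pos: [0.5592, -0.0018, 0.2033]
force: [0.2, -0.5, -2.7]
gripper_force: 70.0
15.9 [ 0.55918056 -0.00184114  0.20327245] [ 0.22419237 -0.45401478 -2.71766251]
```

```bash
python3 -m handwheel '[[[0,0,0,0,0,-0.004,0],[0,0,0,0,0,-0.008,0],[0,0,0,0,0,-0.01,0],[0,0,0,0,0,-0.01,0],[0,0,0,0,0,-0.01,0],[0,0,0,0,0,-0.01,0],[0,0,0,0,0,-0.01,0],[0,0,0,0,0,-0.01,0],[0,0,0,0,0,-0.01,0],[0,0,0,0,0,-0.01,0],[0,0,0,0,0,-0.01,0],[0,0,0,0,0,-0.01,0],[0,0,0,0,0,-0.01,0],[0,0,0,0,0,-0.008,0],[0,0,0,0,0,-0.004,0],[0,0,0,0,0,0,0],[0,0,0,0,0,0,0]]]'|grep -E 'tcp|force:'
python3 - <<'E'
from h import *
s=sense();print(s["t"],s["force"])
S=snapshot("scene")[:,:,::-1]
cv2.imwrite("pics/s6f.png",S)
c=proj("scene",[*s["tcp_pos"][:2],.2])[0];print(c)
E
```

```text
tcp_pos: [0.559, -0.0018, 0.3369]
force: [-0.0, 0.7, -2.8]
gripper_force: 70.1
18.125 [-0.02681549  0.66737411 -2.79409214]
[279.75958153 185.23944705]
```

```bash
python3 -m handwheel '[[[0,0,0,-0.0019,0.0044,0,0],[0,0,0,-0.0038,0.0089,0,0],[0,0,0,-0.0058,0.0133,0,0],[0,0,0,-0.0077,0.0178,0,0],[0,0,0,-0.0077,0.0178,0,0],[0,0,0,-0.0077,0.0178,0,0],[0,0,0,-0.0077,0.0178,0,0],[0,0,0,-0.0077,0.0178,0,0],[0,0,0,-0.0077,0.0178,0,0],[0,0,0,-0.0077,0.0178,0,0],[0,0,0,-0.0077,0.0178,0,0],[0,0,0,-0.0077,0.0178,0,0],[0,0,0,-0.0077,0.0178,0,0],[0,0,0,-0.0077,0.0178,0,0],[0,0,0,-0.0077,0.0178,0,0],[0,0,0,-0.0077,0.0178,0,0],[0,0,0,-0.0058,0.0133,0,0],[0,0,0,-0.0038,0.0089,0,0],[0,0,0,-0.0019,0.0044,0,0]]]'|grep -E 'tcp|force:'
python3 -m handwheel '[[[0,0,0,0,0,0.005,0],[0,0,0,0,0,0.01,0],[0,0,0,0,0,0.012,0],[0,0,0,0,0,0.012,0],[0,0,0,0,0,0.012,0],[0,0,0,0,0,0.012,0],[0,0,0,0,0,0.012,0],[0,0,0,0,0,0.012,0],[0,0,0,0,0,0.012,0],[0,0,0,0,0,0.01,0],[0,0,0,0,0,0.008,0],[0,0,0,0,0,0.005,0],[0,0,0,0,0,0,0],[0,0,0,0,0,0,0]]]'|grep -E 'tcp|force:'
python3 - <<'E'
from h import *
s=sense();print(s["t"],s["tcp_pos"],s["force"])
I=snapshot("wrist")[:,:,::-1];S=snapshot("scene")[:,:,::-1]
u,v=proj("scene",[*s["tcp_pos"][:2],.08])[0].astype(int);print(u,v)
A=cv2.resize(S[v-75:v+75,u-50:u+50],None,fx=4,fy=4,interpolation=cv2.INTER_CUBIC)
B=cv2.resize(I,(400,300));C=cv2.resize(I[80:200,200:360],None,fx=2.5,fy=2.5)
cv2.imwrite("pics/c6.png",np.hstack([A,np.vstack([B,C])]))
E
```

```text
tcp_pos: [0.5073, -0.308, 0.3372]
force: [0.6, 0.9, -2.3]
gripper_force: 70.1
tcp_pos: [0.5076, -0.3078, 0.2157]
force: [0.1, -1.7, -1.9]
gripper_force: 70.0
22.3 [ 0.50764571 -0.30779372  0.21566812] [ 0.09624241 -1.69942219 -1.89268289]
193 187
```

View pics/c6.png

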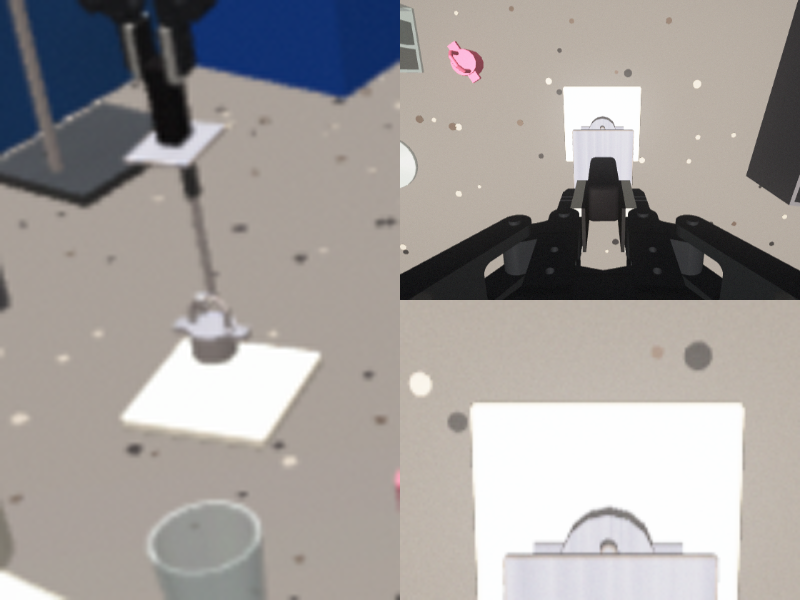

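```bash
python3 -m handwheel '[[[0,0,0,0,0,0.005,0],[0,0,0,0,0,0.005,0],[0,0,0,0,0,0.005,0],[0,0,0,0,0,0.004,0],[0,0,0,0,0,0.002,0],[0,0,0,0,0,0.002,0],[0,0,0,0,0,0.001,0],[0,0,0,0,0,0.001,0],[0,0,0,0,0,0.001,0],[0,0,0,0,0,0.001,0],[0,0,0,0,0,0.001,0],[0,0,0,0,0,0.001,0],[0,0,0,0,0,0.001,0],[0,0,0,0,0,0.001,0],[0,0,0,0,0,0,0],[0,0,0,0,0,0,0]]]'|grep -E 'tcp|force:'
python3 -m handwheel '[[[0,0,0,0,0,0.0015,0],[0,0,0,0,0,0.0015,0],[0,0,0,0,0,0.0015,0],[0,0,0,0,0,0.0015,0],[0,0,0,0,0,0.001,0],[0,0,0,0,0,0,0],[0,0,0,0,0,0,0]]]'|grep -E 'tcp|force:'
```

```text
tcp_pos: [0.5074, -0.3076, 0.1843]
force: [-0.1, 0.6, -0.6]
gripper_force: 70.2
tcp_pos: [0.5074, -0.3076, 0.1773]
force: [0.9, -0.7, -1.6]
gripper_force: 70.2
```

```bash
python3 -m handwheel '[[[0,0,0,-0.002,0,0,0],[0,0,0,-0.002,0,0,0],[0,0,0,-0.002,0,0,0],[0,0,0,-0.002,0,0,0],[0,0,0,0,0,0,0]]]'|grep -E 'tcp|force:'
python3 -m handwheel '[[[0,0,0,-0.002,0,0,0],[0,0,0,-0.002,0,0,0],[0,0,0,-0.002,0,0,0],[0,0,0,-0.003,0,0,0],[0,0,0,-0.003,0,0,0],[0,0,0,-0.004,0,0,0],[0,0,0,-0.004,0,0,0],[0,0,0,-0.005,0,0,0],[0,0,0,-0.005,0,0,0],[0,0,0,-0.005,0,0,0],[0,0,0,0,0,0,0],[0,0,0,0,0,0,0]]]'|grep -E '^t|tcp|force:'
python3 - <<'E'
from h import *
s=sense();I=snapshot("wrist")[:,:,::-1];S=snapshot("scene")[:,:,::-1];T=snapshot("top")[:,:,::-1]
for n,i in zip("wst",(I,S,T)): cv2.imwrite(f"pics/{n}7f.png",i)
# bright pad blob + canister hint
u,v=proj("scene",pose([.5074,-.3076,.24],[(0,0,.012),(0,0,.0585)])).round().astype(int);print(u,v)
A=S[145:225,150:250];B=cv2.imread("pics/s0.png") if 0 else cv2.imread("pics/scene0.png")[145:225,150:250]
d=cv2.absdiff(A,B).max(2)
for r in d[10:75:2,20:80:2]: print("".join(" .:+#"[min(4,x//20)] for x in r))
E
```

```text
tcp_pos: [0.4994, -0.3095, 0.1773]
force: [0.4, -0.6, -1.3]
gripper_force: 70.2
t: 27.4
tcp_pos: [0.4657, -0.3179, 0.1774]
tool_rot: [0.993, 0.12, 0.0, 0.0]
force: [-0.2, -0.7, -1.3]
gripper_force: 70.2
[197 207] [195 194]
        :++++:++              
        :++++++.              
           . ..+              
              ##              
              ##              
              ##.             
               :              
               .              
               ..             
               ..             
                .             
                :             
                :             
                :             
                ..            
                ..            
                 :            
                              
                .             
            .   .             
           ..                 
           #   +              
           #...#              
         .:::..#+             
          .+:::#++.           
           ######:            
           :#####             
            ####.
```

```bash
python3 -m handwheel '[[[0,0,0,0,0,-0.005,0],[0,0,0,0,0,-0.015,0],[0,0,0,0,0,-0.02,0],[0,0,0,0,0,-0.02,0],[0,0,0,0,0,-0.02,0],[0,0,0,0,0,-0.02,0],[0,0,0,0,0,-0.02,0],[0,0,0,0,0,-0.015,0],[0,0,0,0,0,-0.008,0],[0,0,0,0,0,0,0],[0,0,0,0,0,0,0]]]'|grep -E 'tcp|force:'
python3 -m handwheel '[[[0,0,0,0.0025,-0.0092,0,0],[0,0,0,0.005,-0.0184,0,0],[0,0,0,0.0075,-0.0275,0,0],[0,0,0,0.0099,-0.0367,0,0],[0,0,0,0.0099,-0.0367,0,0],[0,0,0,0.0099,-0.0367,0,0],[0,0,0,0.0099,-0.0367,0,0],[0,0,0,0.0099,-0.0367,0,0],[0,0,0,0.0099,-0.0367,0,0],[0,0,0,0.0099,-0.0367,0,0],[0,0,0,0.0099,-0.0367,0,0],[0,0,0,0.0099,-0.0367,0,0],[0,0,0,0.0099,-0.0367,0,0],[0,0,0,0.0099,-0.0367,0,0],[0,0,0,0.0099,-0.0367,0,0],[0,0,-2.5,0.0075,-0.0275,0,0],[0,0,0,0.005,-0.0184,0,0],[0,0,0,0.0025,-0.0092,0,0],[0,0,0,0,0,0,0],[0,0,0,0,0,0,0]]]'
python3 - <<'E'
from h import *
s=sense();q=s["tool_rot"];print(s["tcp_pos"],2*np.arctan2(q[1],q[0]))
y=2*np.arctan2(q[1],q[0]);d=np.array([.4786,.2520])-s["tcp_pos"][:2];print(d@[np.cos(y),np.sin(y)],d@[np.sin(y),-np.cos(y)])
E
```

```text
tcp_pos: [0.4652, -0.3174, 0.3195]
force: [-0.7, 0.3, -1.2]
gripper_force: 70.2
t: 31.42
tcp_pos: [0.4779, 0.2516, 0.3203]
tool_rot: [0.99, 0.141, -0.0, 0.0]
force: [0.7, -0.0, -0.7]
finger_gap: 0.185
gripper_force: 70.2
[0.47789561 0.25161053 0.32027671] 0.2827888240033958
0.0007850877813188921 -0.00017744967089207073
```

```bash
python3 -m handwheel '[[[0,0,0,0.0007,0,0.004,0],[0,0,0,0,0,0.008,0],[0,0,0,0,0,0.012,0],[0,0,0,0,0,0.012,0],[0,0,0,0,0,0.012,0],[0,0,0,0,0,0.012,0],[0,0,0,0,0,0.012,0],[0,0,0,0,0,0.015,0],[0,0,0,0,0,0.015,0],[0,0,0,0,0,0.015,0],[0,0,0,0,0,0.015,0],[0,0,0,0,0,0.012,0],[0,0,0,0,0,0.01,0],[0,0,0,0,0,0.005,0],[0,0,0,0,0,0.003,0],[0,0,0,0,0,0,0],[0,0,0,0,0,0,0]]]'|grep -E 'tcp|force:'
python3 -m handwheel '[[[0,0,0,0,0,0.001,0],[0,0,0,0,0,0.001,0],[0,0,0,0,0,0,0],[0,0,0,0,0,0,0]]]'|grep -E 'tcp|force:'
```

```text
tcp_pos: [0.4789, 0.2527, 0.1587]
force: [0.1, -0.7, -1.2]
gripper_force: 70.2
tcp_pos: [0.4786, 0.2526, 0.1563]
force: [0.4, -0.5, -1.4]
gripper_force: 70.2
```

```bash
python3 -m handwheel '[[[0,0,0,0,0,0.001,0],[0,0,0,0,0,0.001,0],[0,0,0,0,0,0.0005,0],[0,0,0,0,0,0,0],[0,0,0,0,0,0,0]]]'|grep -E 'tcp|force:'
```

```text
tcp_pos: [0.4785, 0.2526, 0.154]
force: [-0.2, -0.7, 0.5]
gripper_force: 70.4
```

```bash
python3 -m handwheel '[[[0,0,0,0,0,0,0.3],[0,0,0,0,0,0,0.5],[0,0,0,0,0,0,1],[0,0,0,0,0,0,1],[0,0,0,0,0,0,1],[0,0,0,0,0,0,1],[0,0,0,0,0,-0.01,1],[0,0,0,0,0,-0.02,1],[0,0,0,0,0,-0.025,1],[0,0,0,0,0,-0.025,1],[0,0,0,0,0,-0.025,1],[0,0,0,0,0,-0.025,1],[0,0,0,0,0,0,1],[0,0,0,0,0,0,1]]]'
python3 - <<'E'
from h import *
S=snapshot("scene")[:,:,::-1];T=snapshot("top")[:,:,::-1];I=snapshot("wrist")[:,:,::-1]
f=lambda i:cv2.resize(i,(400,300))
cr=cv2.resize(S[150:250,140:240],(300,300),interpolation=cv2.INTER_CUBIC);cs=cv2.resize(S[170:290,340:460],(300,300),interpolation=cv2.INTER_CUBIC)
cv2.imwrite("pics/c8.png",np.vstack([np.hstack([cr,cs]),np.hstack([f(S)[:, :300],f(I)[:, :300]])]))
E
```

```text
t: 36.42
tcp_pos: [0.4779, 0.2524, 0.2832]
tool_rot: [0.99, 0.141, -0.001, 0.0]
force: [-0.3, 0.1, -0.5]
finger_gap: 1.0
gripper_force: 0.0
```

View pics/c8.png

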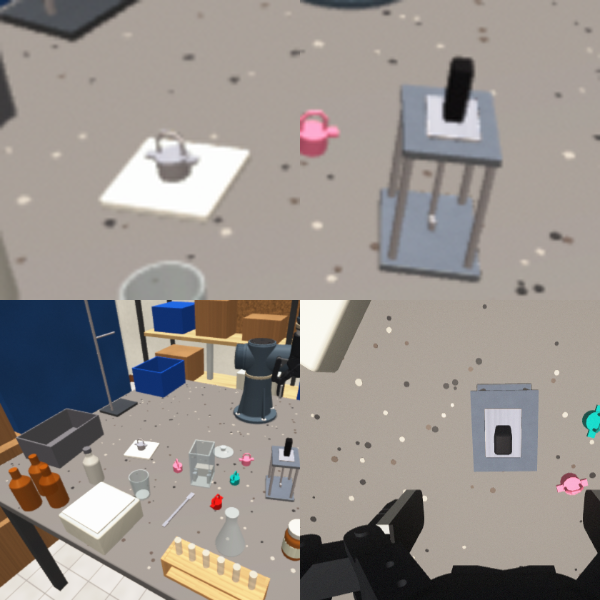

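The canister stands upright in the middle of the pad (crop pixel 173,165). The rod hangs flat in its stand (crop pixel 455,110), and everything else is where it was.

```bash
python3 -c "
from station import *
print(sign_off())"
```

```text
the job is handed in; nothing more can be done
None
```

The job is handed in: the canister stands upright near the middle of the heat pad and the rod hangs back in its stand, at about 36 s of the 69 s allowed. I saw no bystander moved in the last pictures; the judge's verdict was not shown.

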